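# Load a reagent cartridge into the analyser tray the right way round

## Robot

A 7-joint arm with a two-finger parallel gripper is mounted at the origin on the work surface. World frame = base frame: x ahead of the robot, y to its left, z up, the work surface at z = 0. Lengths are in m, angles in rad, forces in N, time in s.
With the tool pointing down it reaches from about 0.425 to 0.925 m from the base axis. Payload 6.8 kg.
Tool frame: the origin (TCP) lies midway between the tips of the shut fingers; the grasp point (between the pads) lies 19 mm behind it; z points along the fingers, y is the line along which they close (so a half turn about z gives the same grasp; the last joint's range is limited). The gripper opens to 85 mm and grips with 20 to 120 N. Pads are 22 mm wide; open, the fingers measure 114 mm over their backs; the gripper's body (76 mm by 85 mm) begins 54 mm behind the grasp point. The pads swing forward as they close: fully open they stand 13 mm farther back than shut.
Start: joints at [1.111, 0.477, 0.022, 1.555, -0.011, 1.109, -0.083], TCP at [0.233, -0.634, 0.231] pointing down, gripper open.
Joint ranges: [-2.96, 2.96], [-0.34, 2.1], [-1.41, 1.46], [0.24, 2.44], [-1.37, 4.51], [0.17, 1.92], [-2.96, 2.96]. Speed limits (rad/s): [2.39, 2.39, 3.14, 3.14, 3.14, 3.14, 3.14].

## Interface

Orientations are given as a unit quaternion [w, x, y, z].
In Python, from station import bot, imaging gives the robot as it stands.
- The arm moves only by the tool move_arm, never from a script. Its argument "commands" is a list that holds one entry, the list of rows, each a list of 7 numbers: the shift along the tool's x, y, z in m, then the turn, a rotation vector about the tool's x, y, z in degrees, then the finger opening in m, from 0 to 0.0854. In form: [[[x, y, z, rx, ry, rz, grip], ...]]. A call has 1 to 20 rows; each row shifts and turns the commanded pose from where the row before left it, along the tool's axes as they then stand; what a row does not reach is not made up. A row lasts 1/8 s, in which the tool goes at most 62.5 mm and 10.7 degrees, less where a joint would pass 70% of its speed; a pose out of reach is approached as far as the arm can. A call is refused whole if a number of a shift passes 0.0625 or a number of a turn 10.7, either way. A call with a gripper value outside its range is refused whole. The fingers move at their own pace and stop on an object; "squeeze" is the grip in N (left out, the last holds). Time passes only in rows, so rows that do not move let the fingers close. It gives the time, the measured TCP pose, the force, the opening and the grip force at its end, in the units of the state.
- bot.get_obs(): the state, without advancing time (a new reading comes with each control period).
- imaging.read_camera(name): name is "scene" or "top"; returns the picture (480x640x3 uint8, red, green, blue); there is no depth.
- imaging.calibration(name): a dict with "intrinsics" (3x3 intrinsics, pixels), "k1" (the pictures are not rectified: a ray, as slopes to the right and down, at radius r is drawn at 1 + k1 r^2 times it, then the intrinsics apply), "extrinsics" (4x4, takes a point from camera to world coordinates). Camera axes: x right, y down, z forward; pixel columns grow to the right and rows downward; lengths in m; the calibration is good to about 2 mm. A picture is of the moment at which its call begins. calibration takes no time and is no camera call.
- bot.hand_in(): hands the job in; it is judged then, once.
The state is a dict: "t": time; "q": joint angles; "joint_vel": joint speeds; "joint_torque": joint torques, N m; "eef_pos": TCP position; "tool_rot": TCP orientation; "contact_force": force on the tool from outside, world axes, zero at the start; "torque": the same for the moment, N m; "gripper_width": opening from 0.0 (shut) to 1.0 (fully open); "grasp_force": force on a finger pad.
Only numpy, scipy, OpenCV 4.12 (cv2) and the standard library are available. Lean on these libraries where they do the work, as an engineer would, in place of code of your own. Each camera call takes 0.05 s, during which the arm holds its last target. There are 200 camera calls.

## Task

One cartridge with an orange tab is still lying on the bench (the one with the blue tab is not wanted). Put it flat into the empty pocket of the grey loading tray, with its orange tab at the same end as on the two cartridges already there. Set it down gently rather than dropping it, and leave the two loaded cartridges in their places.

Things in the scene. Friction and masses are not known exactly. Their poses are not given: they have to be found in the camera images.
- cartridge: white block 84 x 32 x 36 mm high, three round amber seals on top, orange band and 18 mm orange tab at one end only (102 mm over all); about 120 g, lies flat on the bench, to be gripped across its 32 mm width. Origin: centre of the underside over the whole length (block from x = -51 to +33 mm, tab to +51); x along it, out through the tab; z up
- cartridge_tab (a point): middle of that cartridge's orange tab, 42 mm along its x axis from the origin, 30 mm above its underside; the tab is 24 mm wide and 7 mm thick
- bay: empty, green-floored pocket of a fixed grey tray (150 x 240 x 12 mm; three pockets side by side, 78 mm apart, each 126 long, 52 wide, 8 deep; orange line on the rim at the tab end). Origin: centre of its floor, 4 mm above the bench; x along it to the tab end, z up. No room for fingers below the rim: grip the cartridge over 10 mm above its underside
- neighbour_a: a like cartridge with an orange tab, already in another pocket, to be left there. Same size, origin and axes: x points to its tab
- neighbour_b: the other cartridge already in the tray, to be left there. Same size, origin and axes

How it is judged:
By the outcome, as a careful person would: the job done as asked, in the order asked, and still so for the second after the job is handed in, with the robot touching nothing.
It also fails if it takes over 35 s, if anything falls off the work surface, if the arm or the gripper's body presses on something with over 40 N, if the wrist force passes 120 N, or if a joint passes its speed limit or range.

## Working session

There is one attempt and no reset: what is moved stays moved. The work goes in short steps, Python scripts to look and compute and a tool call to move; the robot and the scene stay as the last step left them, time stands still between calls to the robot, and variables do not carry over. Pictures are saved under pics/ and viewed, at most 10 in all, crops included, and the job is handed in when it is done.

Besides the shell and the picture viewer there is one more tool, called after "Request:" as name([rows], argument=value, ...), one row to a line, values as JSON. move_arm: Moves the arm, as the interface text tells. Its arguments: {"type":"object","properties":{"commands":{"type":"array","items":{"type":"array","items":{"type":"array","items":{"type":"number"}}}},"squeeze":{"type":"number"}},"required":["commands"]}

```bash
mkdir -p pics; cat > h.py <<'E'
import numpy as np, cv2
from station import bot, imaging
def snap(cam,name,crop=None,s=1):
    im=imaging.read_camera(cam)[:,:,::-1]
    if crop: x0,y0,x1,y1=crop; im=im[y0:y1,x0:x1]
    cv2.imwrite('pics/'+name,cv2.resize(im,None,fx=s,fy=s,interpolation=cv2.INTER_CUBIC))
def pt(cam,uv,z):
    c=imaging.calibration(cam);K=np.array(c['intrinsics']);T=np.array(c['extrinsics'])
    p=cv2.undistortPoints(np.array([[uv]],float),K,np.array([c['k1'],0,0,0.]))[0,0]
    d=T[:3,:3]@np.array([p[0],p[1],1]);o=T[:3,3]
    return o+d*(z-o[2])/d[2]
E
python3 - <<'E'
from h import *
snap('top','t0.png');snap('scene','s0.png');print(bot.get_obs());print(imaging.calibration('top'))
E
```

```text
{'t': 0.1, 'q': array([ 1.11084787,  0.47772742,  0.02231581,  1.55633495, -0.01152261,
        1.10929796, -0.08310652]), 'joint_vel': array([ 0.00031711, -0.00222143,  0.00145704, -0.00162623, -0.0012199 ,
       -0.0002526 ,  0.0014296 ]), 'joint_torque': array([ 4.42899502e-03, -5.97755384e+01,  1.61343500e+00, -2.81954688e+01,
        1.27675454e-02,  5.03621151e-03,  7.06621722e-05]), 'eef_pos': array([ 0.23245825, -0.63314843,  0.23042316]), 'tool_rot': array([-7.98841636e-04,  9.84562469e-01,  1.75031634e-01, -1.86126707e-04]), 'contact_force': array([-0.89884213,  0.02368267,  0.82300126]), 'torque': array([-0.01462411, -0.00940353, -0.00070528]), 'grasp_force': 0.0, 'gripper_width': 1.0013491731127022}
{'intrinsics': array([[616.51607388,   0.        , 319.01455549],
       [  0.        , 616.51607388, 248.81656643],
       [  0.        ,   0.        ,   1.        ]]), 'k1': -0.17903586057006102, 'extrinsics': array([[-2.84725456e-02, -9.80789352e-01,  1.92980727e-01,
         2.98189871e-01],
       [-9.99576490e-01,  2.90976969e-02,  4.05346659e-04,
         1.20971207e-03],
       [-6.01285441e-03, -1.92887457e-01, -9.81202464e-01,
         1.12816788e+00],
       [ 0.00000000e+00,  0.00000000e+00,  0.00000000e+00,
         1.00000000e+00]])}
```

View pics/t0.png

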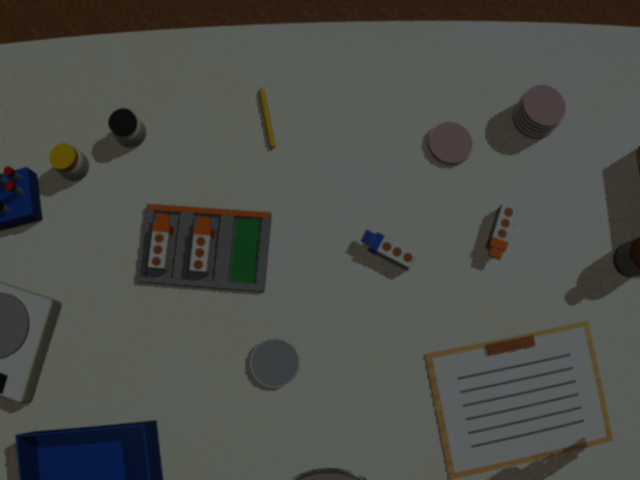

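View pics/s0.png

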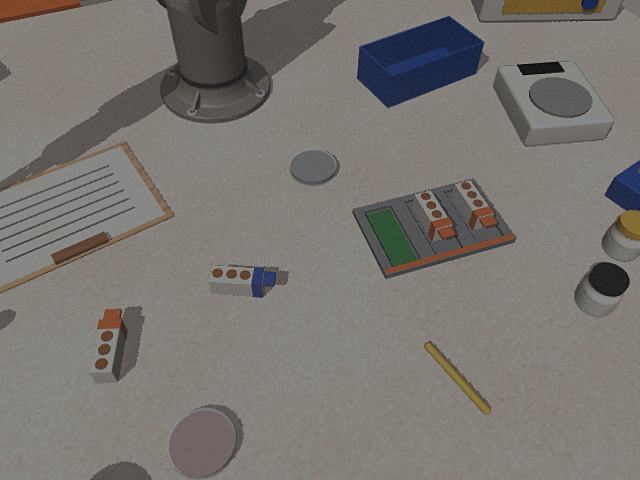

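The top view shows the wanted cartridge at about (502,231) with its tab towards the robot. The empty bay is at (245,250), with its tab end (orange line) away from the robot, so the cartridge needs about a half turn. I'll zoom in on both.

```bash
python3 - <<'E'
from h import *
im=imaging.read_camera('top')[:,:,::-1]
a=cv2.resize(im[195:270,470:535],None,fx=8,fy=8,interpolation=cv2.INTER_CUBIC)
b=cv2.resize(im[200:295,200:280],None,fx=6,fy=6,interpolation=cv2.INTER_CUBIC)
cv2.imwrite('pics/a.png',cv2.convertScaleAbs(a,alpha=1.5));cv2.imwrite('pics/b.png',cv2.convertScaleAbs(b,alpha=2))
E
```

```text
(no output)
```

View pics/a.png

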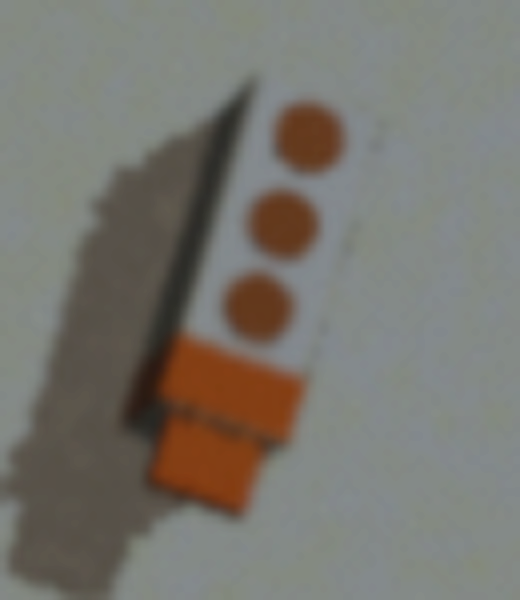

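View pics/b.png

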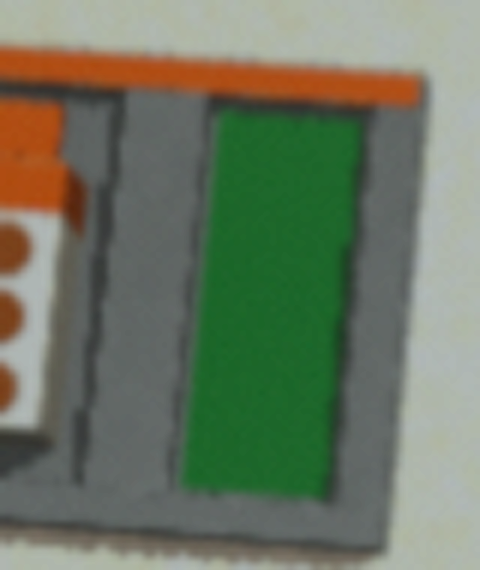

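```bash
python3 - <<'E'
from h import *
A=lambda x,y,z:pt('top',((x+.5)/8-.5+470,(y+.5)/8-.5+195),z)*1000
B=lambda x,y,z:pt('top',((x+.5)/6-.5+200,(y+.5)/6-.5+200),z)*1000
np.set_printoptions(precision=1,suppress=True)
print('seals');S=[A(*p,36) if 0 else A(*p,.036) for p in[(310,137),(283,224),(259,307)]];print(np.array(S))
print('corners FL FR NL NR tabL tabR')
C=np.array([A(*p,.036) for p in[(258,78),(378,112),(162,395),(285,440)]]+[A(*p,.0335) for p in[(150,482),(242,516)]]);print(C)
d=S[2]-S[0];print('seal ang',np.degrees(np.arctan2(d[1],d[0])))
for i,j in((0,2),(1,3)):
  d=C[j]-C[i];print(np.linalg.norm(d),np.degrees(np.arctan2(d[1],d[0])))
print('tab mid',C[4:].mean(0),'far mid',C[:2].mean(0),'w',np.linalg.norm(C[0]-C[1]), 'L',np.linalg.norm(C[4:].mean(0)-C[:2].mean(0)))
print('floor',np.array([B(*p,.004) for p in[(220,112),(362,122),(330,497),(183,487)]]))
print('rim',np.array([B(*p,.012) for p in[(212,97),(372,107),(340,500),(172,490)]]))
R=np.array([B(*p,.012) for p in[(425,75),(383,550)]]);print('outer R',R)
L=np.array([pt('top',p,.012)*1000 for p in[(147,206),(138,285)]]);print('outer L',L)
print(bot.get_obs()['eef_pos'])
E
```

```text
seals
[[ 572.8 -351.9   36. ]
 [ 552.3 -343.4   36. ]
 [ 532.8 -335.9   36. ]]
corners FL FR NL NR tabL tabR
[[ 587.3 -340.7   36. ]
 [ 578.5 -368.8   36. ]
 [ 512.8 -311.2   36. ]
 [ 501.5 -339.3   36. ]
 [ 493.1 -307.4   33.5]
 [ 484.6 -328.4   33.5]]
seal ang 158.30387952766316
80.07265365043614 158.38475188995912
82.44028926051266 159.02504772793148
tab mid [ 488.9 -317.9   33.5] far mid [ 582.9 -354.8   36. ] w 29.476257435755333 L 100.99685128519455
floor [[582.6 156.    4. ]
 [578.  111.2   4. ]
 [459.7 122.3   4. ]
 [464.  167.8   4. ]]
rim [[585.5 157.4  12. ]
 [580.7 107.2  12. ]
 [457.5 118.3  12. ]
 [462.  170.   12. ]]
outer R [[590.4  90.6  12. ]
 [441.8 105.4  12. ]]
outer L [[610.4 326.6  12. ]
 [459.2 339.8  12. ]]
[ 0.2 -0.6  0.2]
```

Cartridge: block centre about (544,−340) mm, tab heading 158.4°, measured size 101 × 29–32 mm, which matches the 102 × 32 given. Bay centre: about (521,139) mm, heading −5.2°. I'll approach with tool yaw −21.6° so that the half turn stays inside the joint 7 range.

Request:
move_arm([
  [[0,0,0,0,0,10.45,0.085],[0,0,0,0,0,10.45,0.085],[0,0,0,0,0,10.45,0.085],[0,0,0,0,0,10.45,0.085],[0.0165,-0.0352,0.008,0,0,0,0.085],[0.0165,-0.0352,0.008,0,0,0,0.085],[0.0165,-0.0352,0.008,0,0,0,0.085],[0.0165,-0.0352,0.008,0,0,0,0.085],[0.0165,-0.0352,0.008,0,0,0,0.085],[0.0165,-0.0352,0.008,0,0,0,0.085],[0.0165,-0.0352,0.008,0,0,0,0.085],[0.0165,-0.0352,0.008,0,0,0,0.085],[0.0165,-0.0352,0.008,0,0,0,0.085],[0.0165,-0.0352,0.008,0,0,0,0.085],[0.0165,-0.0352,0.008,0,0,0,0.085],[0,0,0,0,0,0,0.085],[0,0,0,0,0,0,0.085]],
])

```text
t: 2.28
eef_pos: [0.5436, -0.3412, 0.1431]
tool_rot: [0.0, 0.982, -0.188, -0.0]
contact_force: [-0.2, -0.7, -0.7]
gripper_width: 0.997
grasp_force: 0.0
```

```bash
cat >> h.py <<'E'
def togo(x,y,z,yaw):
    "remaining shift in tool axes (mm) and rz (deg)"
    from scipy.spatial.transform import Rotation as R
    o=bot.get_obs();q=o['tool_rot'];M=R.from_quat([*q[1:],q[0]]).as_matrix()
    p=np.array(o['eef_pos'])*1000;g=np.radians(yaw);c,s=np.cos(g),np.sin(g)
    G=np.array([[c,s,0],[s,-c,0],[0,0,-1.]])
    np.set_printoptions(precision=2,suppress=True)
    print('t',o['t'],'pos',p,'q',o['q'],'width',o['gripper_width'],'gf',o['grasp_force'],'F',o['contact_force'])
    print('turn',np.degrees(R.from_matrix(M.T@G).as_rotvec()),'yaw now',np.degrees(np.arctan2(M[1,0],M[0,0])))
    d=np.array([x,y,z])-p;print('shift now',M.T@d,'shift at goal yaw',G.T@d)
E
python3 -c "
from h import *
togo(544,-339.6,11,-21.6)
snap('scene','s1.png')"
```

```text
t 2.275 pos [ 543.56 -341.16  143.05] q [ 0.41  0.51  0.08  1.72 -0.05  0.91 -1.45] width 0.9968873439586777 gf 0.0 F [-0.2  -0.69 -0.74]
turn [ 0.04  0.04 -0.05] yaw now -21.65481884700052
shift now [ -0.07  -1.7  132.05] shift at goal yaw [ -0.17  -1.62 132.05]
```

View pics/s1.png

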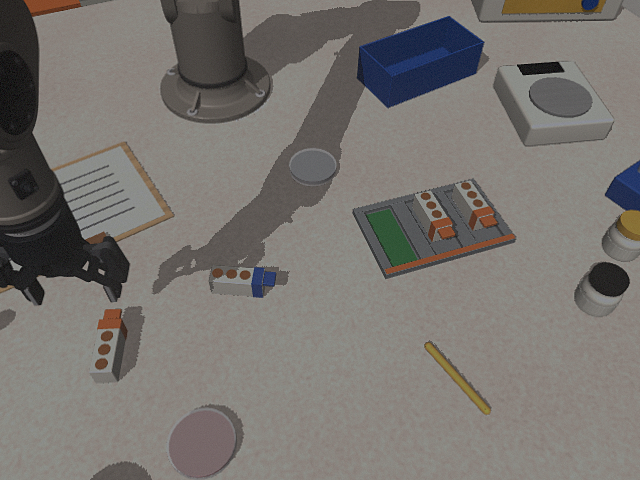

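The scene view shows the open gripper above the cartridge at about (105,345), lined up with it and with nothing in the way. Next I descend and grip.

Request:
move_arm([
  [[0,-0.0017,0.022,0,0,0,0.085],[0,0,0.022,0,0,0,0.085],[0,0,0.022,0,0,0,0.085],[0,0,0.022,0,0,0,0.085],[0,0,0.022,0,0,0,0.085],[0,0,0.015,0,0,0,0.085],[0,0,0.007,0,0,0,0.085],[0,0,0,0,0,0,0.085],[0,0,0,0,0,0,0.05],[0,0,0,0,0,0,0.04],[0,0,0,0,0,0,0.03],[0,0,0,0,0,0,0.02],[0,0,0,0,0,0,0.02],[0,0,0,0,0,0,0.02],[0,0,0,0,0,0,0.02],[0,0,0,0,0,0,0.02]],
], squeeze=40)

```text
t: 4.32
eef_pos: [0.5452, -0.3394, 0.0119]
tool_rot: [0.0, 0.982, -0.188, 0.0]
contact_force: [-0.5, 0.1, 4.9]
gripper_width: 0.367
grasp_force: 41.9
```

Opening 31 mm and grip 42 N, so it is gripped across the 32 mm width. I'll lift it.

Request:
move_arm([
  [[0,0,-0.01,0,0,0,0.02],[0,0,-0.02,0,0,0,0.02],[0,0,-0.02,0,0,0,0.02],[0,0,-0.02,0,0,0,0.02],[0,0,-0.02,0,0,0,0.02],[0,0,-0.02,0,0,0,0.02],[0,0,-0.01,0,0,0,0.02],[0,0,0,0,0,0,0.02]],
])

```text
t: 5.32
eef_pos: [0.5451, -0.3394, 0.1322]
tool_rot: [0.0, 0.982, -0.188, 0.001]
contact_force: [-0.9, -0.2, -1.7]
gripper_width: 0.369
grasp_force: 41.2
```

```bash
python3 -c "
from h import *
togo(512,139.8,130,174.8)
snap('scene','s2.png',(0,150,200,300),4)"
```

```text
t 5.325 pos [ 545.13 -339.37  132.15] q [ 0.41  0.52  0.07  1.73 -0.05  0.89 -1.45] width 0.36861202622834416 gf 41.233457922935486 F [-0.94 -0.16 -1.67]
turn [ -0.11  -0.03 163.56] yaw now -21.64435869680537
shift now [-207.53 -433.16    1.8 ] shift at goal yaw [ 76.42 474.19   2.15]
```

View pics/s2.png

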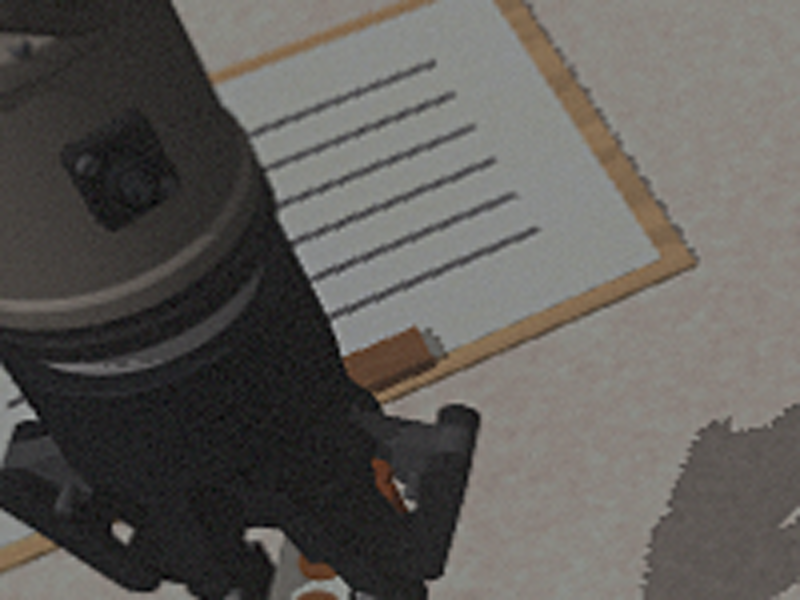

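The cartridge is held in the gripper, seals showing near (315,570) in the crop and the orange tab near (390,480), towards the robot. I'll carry it above the bay, then turn it.

Request:
move_arm([
  [[-0.008,-0.0167,0,0,0,0,0.02],[-0.016,-0.0333,0,0,0,0,0.02],[-0.016,-0.0333,0,0,0,0,0.02],[-0.016,-0.0333,0,0,0,0,0.02],[-0.016,-0.0333,0,0,0,0,0.02],[-0.016,-0.0333,0,0,0,0,0.02],[-0.016,-0.0333,0,0,0,0,0.02],[-0.016,-0.0333,0,0,0,0,0.02],[-0.016,-0.0333,0,0,0,0,0.02],[-0.016,-0.0333,0,0,0,0,0.02],[-0.016,-0.0333,0,0,0,0,0.02],[-0.016,-0.0333,0,0,0,0,0.02],[-0.016,-0.0333,0,0,0,0,0.02],[-0.008,-0.0167,0,0,0,0,0.02],[0,0,0,0,0,0,0.02]],
])

```text
t: 7.25
eef_pos: [0.5103, 0.1413, 0.1309]
tool_rot: [0.0, 0.982, -0.186, -0.0]
contact_force: [-0.1, -0.5, -0.8]
gripper_width: 0.363
grasp_force: 41.2
```

Request:
move_arm([
  [[0,0,0,0,0,-10.34,0.02],[0,0,0,0,0,-10.34,0.02],[0,0,0,0,0,-10.34,0.02],[0,0,0,0,0,-10.34,0.02],[0,0,0,0,0,-10.34,0.02],[0,0,0,0,0,-10.34,0.02],[0,0,0,0,0,-10.34,0.02],[0,0,0,0,0,-10.34,0.02],[0,0,0,0,0,-10.34,0.02],[0,0,0,0,0,-10.34,0.02],[0,0,0,0,0,-10.34,0.02],[0,0,0,0,0,-10.34,0.02],[0,0,0,0,0,-10.34,0.02],[0,0,0,0,0,-10.34,0.02],[0,0,0,0,0,-10.34,0.02],[0,0,0,0,0,-10.34,0.02],[0,0,0,0,0,-10.34,0.02],[0,0,0,0,0,-10.34,0.02],[0,0,0,0,0,-10.34,0.02],[0,0,0,0,0,0,0.02]],
])

```text
t: 9.75
eef_pos: [0.5111, 0.1377, 0.1307]
tool_rot: [-0.001, 0.047, 0.999, -0.001]
contact_force: [0.4, -0.7, -1.0]
gripper_width: 0.367
grasp_force: 41.2
```

```bash
python3 -c "
from h import *
togo(512,139.8,15,174.8)
snap('scene','s3.png',(300,80,560,290),3)"
```

```text
t 9.75 pos [511.12 137.71 130.67] q [ 0.26  0.49 -0.81  1.95  0.45  0.89  0.69] width 0.3671030394978545 gf 41.18705928325653 F [ 0.43 -0.73 -0.97]
turn [-0.07 -0.06 -0.24] yaw now 174.56308138712467
shift now [ -0.8    2.31 115.66] shift at goal yaw [ -0.69   2.16 115.67]
```

View pics/s3.png

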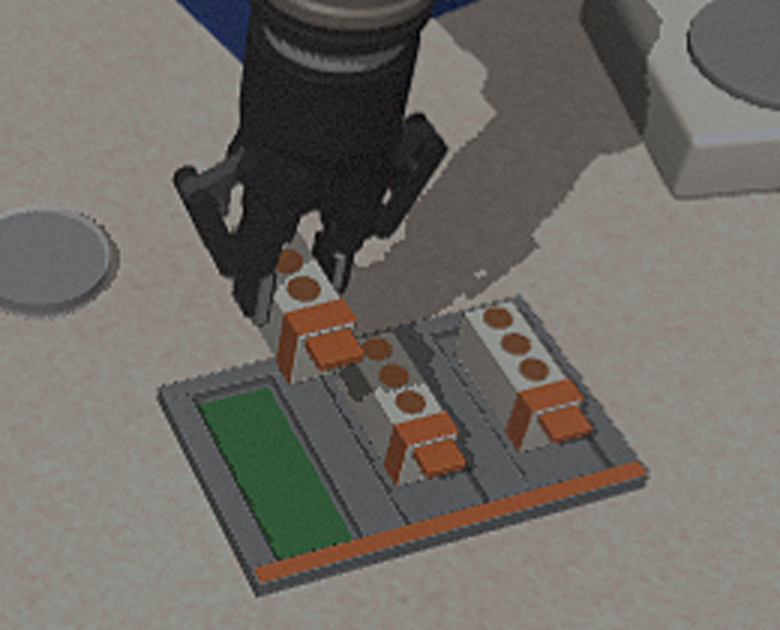

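The crop shows the tab at (333,348), pointing the same way as the neighbours' tabs. It is still high above the bay, and the offset is parallax. I'll lower it to about 5 mm above the floor and check.

Request:
move_arm([
  [[-0.0007,0.0022,0.02,0,0,0,0.02],[0,0,0.02,0,0,0,0.02],[0,0,0.02,0,0,0,0.02],[0,0,0.018,0,0,0,0.02],[0,0,0.014,0,0,0,0.02],[0,0,0.006,0,0,0,0.02],[0,0,0,0,0,0,0.02]],
])

```text
t: 10.68
eef_pos: [0.512, 0.1423, 0.0331]
tool_rot: [-0.0, 0.045, 0.999, 0.0]
contact_force: [1.3, 0.7, -0.5]
gripper_width: 0.369
grasp_force: 41.2
```

```bash
python3 -c "
from h import *
togo(512,139.8,15.5,174.8)
snap('scene','s4.png',(330,110,530,285),4)"
```

```text
t 10.675 pos [512.   142.32  33.09] q [ 0.16  0.63 -0.7   2.01  0.6   0.72  0.56] width 0.3685749769510124 gf 41.20149493217468 F [ 1.31  0.68 -0.49]
turn [ 0.   -0.01  0.03] yaw now 174.82515333850782
shift now [-0.24 -2.51 17.59] shift at goal yaw [-0.23 -2.51 17.59]
```

View pics/s4.png

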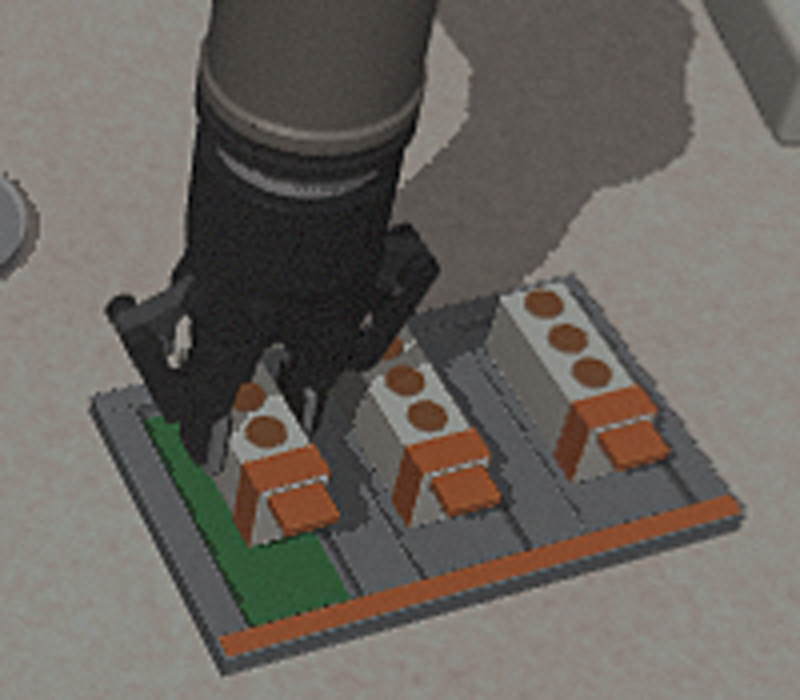

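The cartridge is above the pocket with its tab towards the orange line, about 17 mm above the floor, and clear of the neighbour. I'll correct y and ease it down.

Request:
move_arm([
  [[0,-0.0025,0.005,0,0,0,0.02],[0,0,0.005,0,0,0,0.02],[0,0,0.003,0,0,0,0.02],[0,0,0.001,0,0,0,0.02],[0,0,0.001,0,0,0,0.02],[0,0,0.001,0,0,0,0.02],[0,0,0.0005,0,0,0,0.02],[0,0,0,0,0,0,0.02],[0,0,0,0,0,0,0.02]],
])

```text
t: 11.85
eef_pos: [0.5118, 0.1397, 0.0168]
tool_rot: [0.0, 0.045, 0.999, 0.0]
contact_force: [1.0, 0.1, -0.1]
gripper_width: 0.369
grasp_force: 41.2
```

Request:
move_arm([
  [[0,0,0.0005,0,0,0,0.02],[0,0,0.0005,0,0,0,0.02],[0,0,0.0003,0,0,0,0.02],[0,0,0,0,0,0,0.02],[0,0,0,0,0,0,0.02]],
])

```text
t: 12.48
eef_pos: [0.5118, 0.1397, 0.0159]
tool_rot: [0.0, 0.045, 0.999, -0.0]
contact_force: [-2.3, -0.5, 4.3]
gripper_width: 0.366
grasp_force: 42.1
```

A force of about 4 N at the expected height means it has touched the floor. I'll open partly and slowly, then retreat.

Request:
move_arm([
  [[0,0,0,0,0,0,0.034],[0,0,0,0,0,0,0.038],[0,0,0,0,0,0,0.044],[0,0,0,0,0,0,0.05],[0,0,0,0,0,0,0.05],[0,0,0,0,0,0,0.05],[0,0,-0.005,0,0,0,0.05],[0,0,-0.015,0,0,0,0.05],[0,0,-0.03,0,0,0,0.05],[0,0,-0.03,0,0,0,0.05],[0,0,-0.03,0,0,0,0.05],[0,0,-0.03,0,0,0,0.05],[0,0,-0.03,0,0,0,0.05],[0,0,0,0,0,0,0.05]],
])

```text
t: 14.22
eef_pos: [0.5132, 0.1406, 0.1887]
tool_rot: [0.003, 0.045, 0.999, 0.001]
contact_force: [0.3, 0.2, 0.5]
gripper_width: 0.584
grasp_force: 0.0
```

```bash
python3 -c "
from h import *
snap('scene','s5.png',(330,110,530,285),4)"
```

```text
(no output)
```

View pics/s5.png

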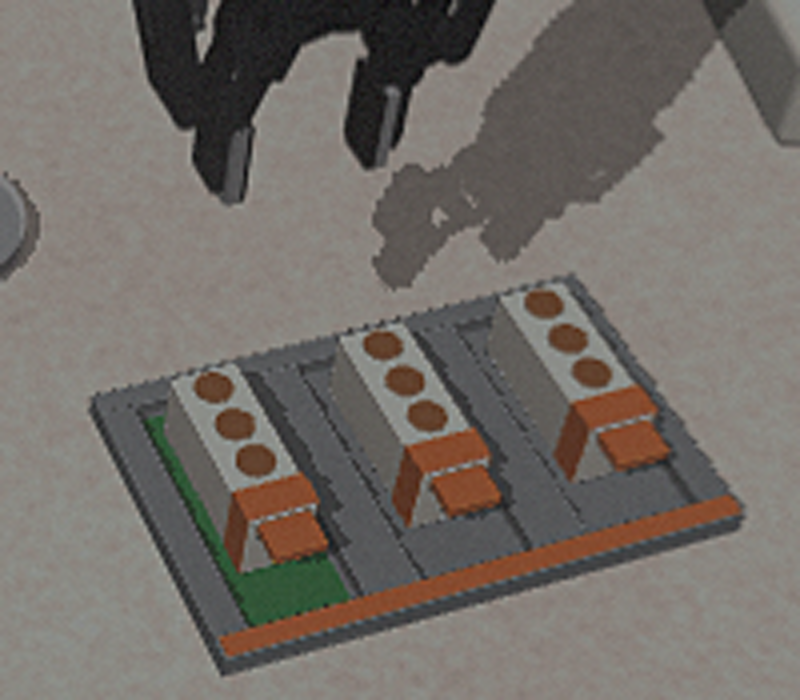

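The last picture shows the cartridge flat in the green pocket, with its tab at (292,532) towards the orange line and in step with its neighbours. The neighbours have not moved and the gripper is clear.

```bash
python3 -c "
from station import bot
print(bot.hand_in())"
```

```text
the job is handed in; nothing more can be done
None
```

The orange-tabbed cartridge lies flat in the empty pocket with its tab at the orange-line end, like the other two, which stayed in place; I handed the job in at about 14 s of robot time.

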